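Change scrapers at the inspection camera

TASK

We are checking the dough scrapers at the camera one by one. The wide scraper in the white drip stand has been checked: slide it, blade down, fully home into the empty slot of the wooden rack and let it go; then take the narrow scraper out of the rack and hold it up to the camera, upright with the handle on top, the middle of its blade 15 cm straight in front of the lens and level with it, the flat of the blade square to the lens. Finish while still holding it there in the gripper; do not touch the camera, and leave the other scraper and everything else on the worktop where they are.

Things in the scene. Friction and masses are not known exactly. Their poses are not given: they have to be found in the camera images.
- scraper_checked: The checked dough scraper, 120 mm wide, 220 g, standing blade down in the white drip stand: steel blade 3 mm thick, 85 mm showing below a plain wooden bar handle 16 mm thick (y), 28 mm high, as long as the blade is wide, z = 85 to 113 mm, to be grasped across its thickness. Origin: middle of the blade's bottom edge; x along its width, y square to its flat side, z up through the handle.
- scraper_narrow: The narrow scraper, 80 mm wide, 150 g, to be shown to the camera; otherwise of the same make, heights, thicknesses, origin and axes as the checked one. It stands blade down in one of the two outer slots of the wooden rack (which one varies). Front and back are alike.
- scraper_narrow_blade (a point): Middle of the narrow scraper's blade (the steel below the handle), 42.5 mm above its bottom edge; axes as the scraper's.
- scraper_other: The other wide scraper, 120 mm, just like the checked one; it stands in the other outer slot of the rack and stays there.
- rack: Fixed wooden rack 170 x 170 mm. Origin: centre of its underside. Three slots along its x axis at y = -56, 0 and 56 mm; the middle one is empty. Each is 8 mm wide, 130 mm long (stops at both ends), 50 mm deep, between 12 mm cheeks with half-round tops; slot floor 12 mm, cheek tops 62 mm above the worktop. Blades stand on the floor and may lean 6 degrees.
- drip_stand: Fixed white plastic drip stand, 165 x 70 mm, 48 mm high, with one slot 8 x 130 mm along its x axis through its middle, 40 mm deep, floor 8 mm above the worktop. Origin: centre of its underside.
- camera: Fixed grey inspection camera on a round foot (90 mm across) and a thin post, 226 mm high. Origin: centre of the foot's underside. It looks along its own -x axis, towards the robot's side, level; its lens is 200 mm above the worktop and 50 mm from the post's axis. Behind x = 0.6, wall cupboards hang 0.45 m above the worktop: carry the arm round in front of them.
- camera_lens (a point): Centre of the lens front; the camera looks along this point's -x axis.
- view_point (a point): The point in the air 150 mm straight in front of the lens, 200 mm above the worktop, where the middle of the narrow blade is to be held; axes as the camera's (x is the line of sight).
- by_tealight: Bystander: tea light, to be left alone.
- by_sweet_1: Bystander: wrapped sweet, to be left alone.
- by_timer: Bystander: kitchen timer, to be left alone.
- by_jam_red: Bystander: jam jar, to be left alone.
- by_spice_b: Bystander: spice jar, to be left alone.
- by_mug_story: Bystander: printed mug, to be left alone.
- green_spoon: Bystander: green-handled spoon lying far left, to be left alone.
Mind the look-alikes: they are no part of the job. Leave any turquoise or yellow look-alike of the camera alone.

How it is judged (in metres and radians):
On the way, in this order (a step that is already met when the one before it is completed fails the run):
1. the checked scraper stands fully home in a slot of the rack and has been let go, the narrow one still in its slot (z of scraper_checked in the frame of rack between 0.006 and 0.018 m and x of scraper_checked in the frame of rack between -0.014 and 0.014 m and (y of scraper_checked in the frame of rack between -0.065 and -0.047 m or y of scraper_checked in the frame of rack between -0.009 and 0.009 m or y of scraper_checked in the frame of rack between 0.047 and 0.065 m) and angle between scraper_checked's own z axis and vertical below 0.18 rad and angle between the x axis of scraper_checked and the x axis of rack, either way round below 0.15 rad and contact force between scraper_checked and the fingers below 0.1 N and z of scraper_narrow in the frame of rack below 0.03 m), for 0.3 s.
2. the narrow scraper is lifted clear of the rack in the gripper (height (world z) of scraper_narrow above 0.07 m and contact force between scraper_narrow and the fingers above 1 N), for 0.2 s.
At the end, for the whole second after the job is handed in: Narrow scraper held still in the gripper only, handle up within 10 deg, blade middle within 30 mm of the point 150 mm before the lens, flat side square to it within 11 deg. Checked scraper released in a rack slot, bottom within 6 mm of the slot floor, within 14 mm of the slot's middle (z of scraper_checked in the frame of rack between 0.006 and 0.018 m and x of scraper_checked in the frame of rack between -0.014 and 0.014 m and (y of scraper_checked in the frame of rack between -0.065 and -0.047 m or y of scraper_checked in the frame of rack between -0.009 and 0.009 m or y of scraper_checked in the frame of rack between 0.047 and 0.065 m) and angle between scraper_checked's own z axis and vertical below 0.18 rad and angle between the x axis of scraper_checked and the x axis of rack, either way round below 0.15 rad and contact force between scraper_checked and the fingers below 0.1 N and distance between scraper_narrow_blade and view_point below 0.03 m and angle between the y axis of scraper_narrow and the x axis of camera, either way round below 0.2 rad and angle between scraper_narrow's own z axis and vertical below 0.17 rad and contact force between scraper_narrow and the fingers above 1 N and contact force between scraper_narrow and rack below 0.1 N and contact force between scraper_narrow and camera below 0.1 N and linear speed of scraper_narrow below 0.03 m/s and angular speed of scraper_narrow below 0.2 rad/s and height (world z) of scraper_narrow above 0.12 m); the arm keeps its last pose, push and grip.
It fails at once if the other wide scraper is moved more than 20 mm (distance of scraper_other from where it was at the start of the episode above 0.02 m).
It fails at once if the camera is touched by the arm or the scraper (contact force between any of the arm, the fingers, scraper_narrow, scraper_checked and camera above 1 N).
It fails at once if a bystander is moved more than 30 mm (distance of any of by_tealight, by_sweet_1, by_timer, by_jam_red, by_spice_b, by_mug_story, green_spoon from where it was at the start of the episode above 0.03 m).
It also fails if it takes over 61 s, if anything falls off the work surface, if the arm or the gripper's body presses on something with over 40 N, if the wrist force passes 120 N, or if a joint passes its speed limit or range.

ROBOT

A 6-joint arm with a two-finger parallel gripper is mounted at the origin on a cart in front of the work surface, level with it; the furniture and walls round the work are solid. World frame = base frame: x ahead of the robot, y to its left, z up, the work surface at z = 0. Lengths are in m, angles in degrees, forces in N, time in s.
With the tool pointing down it reaches from about 0.3 to 0.75 m from the base axis. Payload 8.5 kg.
Tool frame: the origin (TCP) lies on the centre line of the jaws, within the pads' length; the fingertips stand 25 mm ahead of it and the grasp point (between the pads) lies 6 mm ahead of it; z points along the fingers, y is the line along which they close (so a half turn about z gives the same grasp; the last joint's range is limited). The gripper opens to 85 mm and grips with 20 to 120 N. Pads are 22 mm wide; open, the fingers measure 114 mm over their backs; the gripper's body (76 mm by 85 mm) begins 54 mm behind the grasp point. The pads swing forward as they close: fully open they stand 13 mm farther back than shut.
Start: joints at [-80.289, 21.807, 74.336, -0, 83.858, -12.336], TCP at [0.206, -0.51, 0.256] pointing down, gripper open.
Joint ranges: [-178.18, 178.18], [-50.72, 133.34], [12.68, 142.11], [-81.47, 261.47], [9.98, 163.14], [-165.26, 165.26]. Speed limits (degrees/s): [136.94, 136.94, 180, 180, 180, 180].

INTERFACE

Orientations are given as [roll, pitch, yaw] about the fixed x, y, z axes, in that order (R = Rz(yaw) Ry(pitch) Rx(roll)).
In Python, from rig import observe, camera, camera_params, sign_off, regions_of, spot_point gives the robot as it stands.
- The arm moves only by the tool carry_out, never from a script. Its argument "moves" is a list of rows, each a list of 3 entries, a list of its own where there are three numbers: the shift along the world's x, y, z scaled (see below), then the turn, a rotation vector about the world's x, y, z scaled (see below), then the finger opening in mm, from 0 to 85.4. In form: [[[dx, dy, dz], [rx, ry, rz], fingers], ...]. A call has 1 to 20 rows; each row shifts and turns the commanded pose from where the row before left it; what a row does not reach is not made up. The controller multiplies each number of a shift by 1 m and each number of a turn by 2 rad. A row lasts 1/10 s, in which the tool goes at most 50 mm and 8.59 degrees, less where a joint would pass 70% of its speed; a pose out of reach is approached as far as the arm can. A call with a number of a shift or a turn outside -1 to 1 is refused whole. A call with a gripper value outside its range is refused whole. The fingers move at their own pace and stop on an object; the grip force is fixed at half the most. Time passes only in rows, so rows that do not move let the fingers close. It gives the time, the measured TCP pose, the force, the opening and the grip force at its end, in the units of the state.
- observe(): the state, without advancing time (a new reading comes with each control period).
- camera(name): name is "side" or "top"; returns the picture (420x560x3 uint8, red, green, blue); there is no depth.
- camera_params(name): a dict with "camera_matrix" (3x3 intrinsics, pixels), "R" (3x3) and "t" (3): a world point X has camera coordinates R X + t. Camera axes: x right, y down, z forward; pixel columns grow to the right and rows downward; lengths in m; the calibration is good to about 2 mm. A picture is of the moment at which its call begins. camera_params takes no time and is no camera call.
- sign_off(): hands the job in; it is judged then, once.
Trained networks look in the newest picture that a camera, given by its name, has taken for a name from the list of things; names that differ only in an ending like _2 or _b are one class to them, and where a whole thing is asked for, a point or a joint stands for the part that bears it (a point fixed in the world has none). Each returns a list of dicts, best first, with "conf" (0 to 1); they miss things now and then, are a little off and sometimes report something else, mostly with a low value. They report only what shows in the picture. A call takes as long as a camera call. They do not tell look-alikes from the thing itself.
- regions_of(camera, query): "mask" (420x560 bool, what is visible of it) and "rect" ([left, top, right, bottom] in pixels, round what is visible of it).
- spot_point(camera, query): "uv" ([column, row] in pixels: a listed point, or the origin of a listed thing).
The state is a dict: "time_s": time; "joint_pos": joint angles; "qd": joint speeds; "joint_efforts": joint torques, N m; "tcp_pos": TCP position; "eef_rot": TCP orientation; "ft_force": force on the tool from outside, world axes, zero at the start; "moment": the same for the moment, N m; "grip_width": finger opening in m; "grip_force": force on a finger pad.
Only numpy, scipy, OpenCV 4.12 (cv2) and the standard library are available. Lean on these libraries where they do the work, as an engineer would, in place of code of your own. Each camera call takes 0.05 s, during which the arm holds its last target. There are 200 camera calls.

## Working session

There is one attempt and no reset: what is moved stays moved. The work goes in short steps, Python scripts to look and compute and a tool call to move; the robot and the scene stay as the last step left them, time stands still between calls to the robot, and variables do not carry over. Pictures are saved under pics/ and viewed, at most 10 in all, crops included, and the job is handed in when it is done.

Besides the shell and the picture viewer there is one more tool, called as name(argument=value, ...) on one line, values as JSON. carry_out: Moves the arm, as the interface text tells. Its arguments: {"type":"object","properties":{"moves":{"type":"array","items":{"type":"array"}}},"required":["moves"]}

```bash
mkdir -p pics; ls
python3 - <<'E'
from rig import *
import cv2,numpy as np
for c in ["side","top"]:
    im=camera(c); cv2.imwrite(f"pics/{c}0.png",im[:,:,::-1])
    p=camera_params(c); print(c,np.round(p["camera_matrix"],1).tolist(),np.round(p["R"],3).tolist(),np.round(p["t"],3).tolist())
    for q in ["scraper_checked","scraper_narrow","scraper_other","rack","drip_stand","camera","camera_lens","scraper_narrow_blade"]:
        print(q,[(np.round(d["uv"]).tolist(),round(d["conf"],2)) for d in spot_point(c,q)][:4],[(np.round(d["rect"]).tolist(),round(d["conf"],2)) for d in regions_of(c,q)][:4])
print(observe())
E
```

```text
pics
side [[386.2, 0.0, 277.7], [0.0, 386.2, 207.7], [0.0, 0.0, 1.0]] [[-0.934, -0.357, 0.016], [-0.175, 0.418, -0.891], [0.311, -0.835, -0.453]] [0.533, 0.174, 1.18]
scraper_checked [([282.0, 275.0], 0.96)] [([266.0, 240.0, 310.0, 273.0], 0.79), ([252.0, 260.0, 314.0, 290.0], 0.71), ([237.0, 164.0, 262.0, 231.0], 0.66)]
scraper_narrow [([330.0, 197.0], 0.6)] [([322.0, 171.0, 339.0, 190.0], 0.59)]
scraper_other [([313.0, 208.0], 0.76)] [([300.0, 179.0, 329.0, 203.0], 0.6)]
rack [([324.0, 206.0], 0.97)] [([296.0, 188.0, 351.0, 218.0], 0.92)]
drip_stand [([285.0, 276.0], 0.7)] [([258.0, 262.0, 312.0, 292.0], 0.76), ([216.0, 241.0, 236.0, 260.0], 0.33), ([294.0, 186.0, 351.0, 222.0], 0.18)]
camera [([257.0, 314.0], 0.74), ([245.0, 225.0], 0.59)] [([233.0, 163.0, 261.0, 231.0], 0.78), ([323.0, 133.0, 345.0, 168.0], 0.68), ([241.0, 230.0, 283.0, 322.0], 0.57)]
camera_lens [([259.0, 172.0], 0.9), ([344.0, 143.0], 0.82)] [([243.0, 230.0, 279.0, 321.0], 0.81), ([323.0, 136.0, 342.0, 167.0], 0.54)]
scraper_narrow_blade [([326.0, 187.0], 0.54)] [([320.0, 171.0, 339.0, 190.0], 0.76)]
top [[460.
[... 942 characters left out ...]
, 243.0], 0.43)] []
{'time_s': 1.7, 'joint_pos': array([-8.02893792e+01,  2.18060983e+01,  7.43349508e+01, -1.03287311e-03,
        8.38569074e+01, -1.23348182e+01]), 'qd': array([-0.01008983, -0.14710669, -0.00774026,  0.03812097,  0.13835841,
        0.09429998]), 'joint_efforts': array([-2.65608269e-04, -4.48325086e+01, -2.31463408e+01, -2.09433624e-04,
        5.34040082e-04, -3.02449428e-05]), 'tcp_pos': array([ 0.20643845, -0.50977495,  0.25633223]), 'eef_rot': array([1.79998223e+02, 1.43976798e-03, 2.20455496e+01]), 'ft_force': array([ 0.84086259, -0.03467132,  0.3067104 ]), 'moment': array([ 0.01298059, -0.04120881,  0.02876127]), 'grip_force': 0.0, 'grip_width': 0.08530534534618736}
```

Run:
```python
import cv2
for c,(x0,y0,x1,y1) in {"side":(200,120,400,270+60),"top":(120,140,450,330)}.items():
    im=cv2.imread(f"pics/{c}0.png")[y0:y1,x0:x1]
    s=min(800/im.shape[1],600/im.shape[0]); print(c,s)
    cv2.imwrite(f"pics/{c}0c.png",cv2.resize(im,None,fx=s,fy=s,interpolation=cv2.INTER_CUBIC))
```

```text
side 2.857142857142857
top 2.4242424242424243
```

View pics/side0c.png

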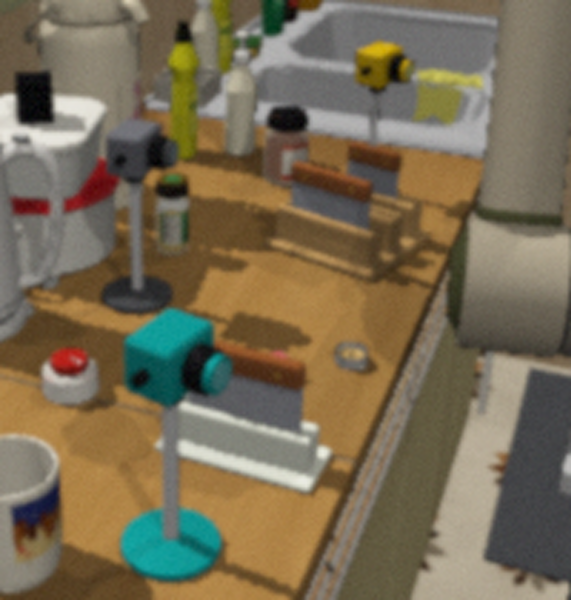

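View pics/top0c.png

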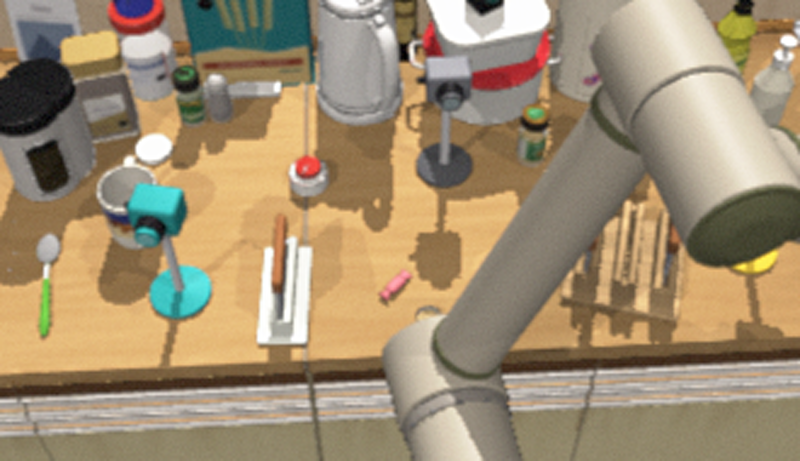

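View pics/top0.png

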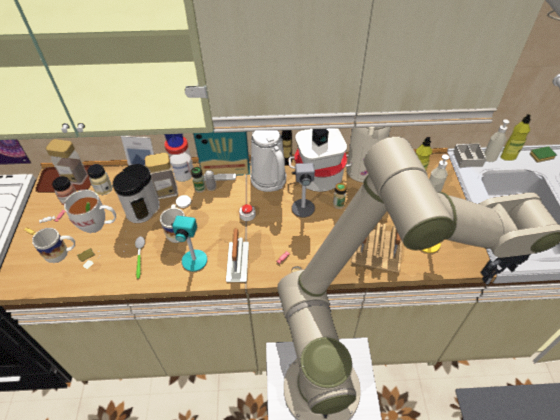

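```bash
cat > h.py <<'E'
import numpy as np,cv2
from rig import *
def P(c):
    p=camera_params(c); return np.array(p["camera_matrix"]),np.array(p["R"]),np.array(p["t"])
def proj(c,X):
    K,R,t=P(c); q=(np.atleast_2d(X)@R.T+t)@K.T; return q[:,:2]/q[:,2:]
def tri(us,ut):
    M=[K@np.c_[R,t] for K,R,t in (P("side"),P("top"))]
    X=cv2.triangulatePoints(M[0],M[1],np.array(us,float).reshape(2,1),np.array(ut,float).reshape(2,1))[:,0]; return X[:3]/X[3]
def onz(c,uv,z):
    K,R,t=P(c); d=R.T@np.linalg.solve(K,[uv[0],uv[1],1]); o=-R.T@t; return o+d*(z-o[2])/d[2]
E
python3 - <<'E'
from h import *
np.set_printoptions(precision=3,suppress=True)
for n,s,t in [("drip",(285,276),(236,261)),("checked",(282,275),(233,261)),("cam",(248,224),(304,208)),("lens",(259,172),(307,180)),("rack",(324,206),(376,247))]:
    X=tri(s,t); print(n,X,proj("side",X),proj("top",X))
for c,n,uv,z in [("side","drip",(285,276),0),("top","drip",(236,261),0),("side","cam",(245,225),0),("top","cam",(304,208),0),("side","rack",(324,206),0),("top","rack",(376,247),0),("side","lens",(259,172),.2),("top","lens",(307,180),.2)]: print(c,n,onz(c,uv,z))
E
```

```text
drip [0.451 0.256 0.009] [[285.052 276.049]] [[236.004 260.959]]
checked [0.452 0.266 0.014] [[283.425 276.346]] [[233.096 259.889]]
cam [ 0.689 -0.003 -0.005] [[247.528 223.515]] [[304.004 208.443]]
lens [ 0.644 -0.004  0.203] [[258.71  171.691]] [[307.018 180.287]]
rack [ 0.477 -0.246  0.003] [[321.91  203.927]] [[375.857 249.265]]
side drip [0.455 0.245 0.   ]
top drip [ 0.456  0.257 -0.   ]
side cam [0.689 0.019 0.   ]
top cam [ 0.687 -0.003  0.   ]
side rack [ 0.466 -0.238  0.   ]
top rack [ 0.489 -0.249  0.   ]
side lens [ 0.645 -0.008  0.2  ]
top lens [ 0.648 -0.004  0.2  ]
```

carry_out(moves=[[[0.005, 0.035, 0.02], [0, 0, -0.016], 85], [[0.01, 0.045, 0.012], [0, 0, -0.016], 85], [[0.01, 0.045, 0.012], [0, 0, -0.016], 85], [[0.01, 0.045, 0.012], [0, 0, -0.016], 85], [[0.01, 0.045, 0.012], [0, 0, -0.016], 85], [[0.01, 0.045, 0.012], [0, 0, -0.016], 85], [[0.01, 0.045, 0.012], [0, 0, -0.016], 85], [[0.01, 0.045, 0.012], [0, 0, -0.016], 85], [[0.01, 0.045, 0.012], [0, 0, -0.016], 85], [[0.01, 0.045, 0.012], [0, 0, -0.016], 85], [[0.01, 0.045, 0.012], [0, 0, -0.016], 85], [[0.01, 0.025, 0.0], [0, 0, -0.016], 85], [[0, 0, 0], [0, 0, 0], 85]])

```text
time_s: 3.0
tcp_pos: [0.3216, 0.0027, 0.3967]
eef_rot: [-180.0, -0.1, 0.3]
ft_force: [-0.3, -0.5, 0.5]
grip_width: 0.0852
grip_force: 0.0
```

Run:
```python
from h import *
out={}
for c in ["side","top"]:
    im=camera(c); cv2.imwrite(f"pics/{c}1.png",im[:,:,::-1])
    for q in ["scraper_checked","scraper_narrow","scraper_other","rack","drip_stand","camera"]:
        print(c,q,[(np.round(d["uv"],1).tolist(),round(d["conf"],2)) for d in spot_point(c,q)][:3])
        r=regions_of(c,q)
        for i,d in enumerate(r[:3]): out[f"{c}_{q}_{i}"]=d["mask"]
        print([(np.round(d["rect"]).tolist(),round(d["conf"],2)) for d in r[:3]])
np.savez("m1.npz",**out)
o=observe();print(o["time_s"],o["tcp_pos"],o["eef_rot"])
a=cv2.imread("pics/top1.png"); b=cv2.imread("pics/side1.png")
f=lambda im,s:cv2.resize(im,(s*im.shape[1],s*im.shape[0]),interpolation=cv2.INTER_CUBIC)
A=f(a[215:290,340:440],4);B=f(a[215:290,210:310],4);C=f(b[160:235,280:380],4);D=f(b[235:310,230:330],4)
cv2.imwrite("pics/m1.png",np.vstack([np.hstack([A,B]),np.hstack([C,D])]))
```

```text
side scraper_checked [([283.4, 275.2], 0.91)]
[([269.0, 239.0, 310.0, 272.0], 0.93)]
side scraper_narrow [([330.7, 198.6], 0.51)]
[([321.0, 171.0, 339.0, 187.0], 0.56)]
side scraper_other [([315.2, 208.8], 0.57)]
[([316.0, 238.0, 328.0, 250.0], 0.75)]
side rack [([323.8, 200.2], 0.75)]
[([295.0, 185.0, 352.0, 219.0], 0.75)]
side drip_stand [([285.7, 278.0], 0.77), ([262.3, 175.1], 0.4)]
[([252.0, 259.0, 314.0, 290.0], 0.7)]
side camera [([253.9, 313.9], 0.98), ([247.6, 223.1], 0.69), ([321.8, 246.1], 0.2)]
[([239.0, 230.0, 285.0, 322.0], 0.64), ([322.0, 132.0, 344.0, 167.0], 0.63), ([235.0, 165.0, 263.0, 232.0], 0.57)]
top scraper_checked []
[([351.0, 225.0, 398.0, 272.0], 0.44)]
top scraper_narrow [([390.0, 250.0], 0.7)]
[([393.0, 223.0, 405.0, 255.0], 0.43)]
top scraper_other [([366.5, 243.7], 0.49)]
[([363.0, 213.0, 370.0, 249.0], 0.47)]
top rack [([377.3, 250.4], 0.72), ([182.4, 226.6], 0.27)]
[([351.0, 222.0, 402.0, 273.0], 0.92), ([363.0, 212.0, 370.0, 254.0], 0.45)]
top drip_stand []
[]
top camera [([427.6, 240.2], 0.94), ([393.4, 241.8], 0.24)]
[([415.0, 199.0, 450.0, 254.0], 0.63), ([170.0, 213.0, 195.0, 236.0], 0.54), ([240.0, 205.0, 255.0, 221.0], 0.39)]
4.3 [3.21461299e-01 2.37350349e-04 3.96318729e-01] [ 1.79998473e+02 -6.94642201e-04  4.76082974e-02]
```

View pics/m1.png

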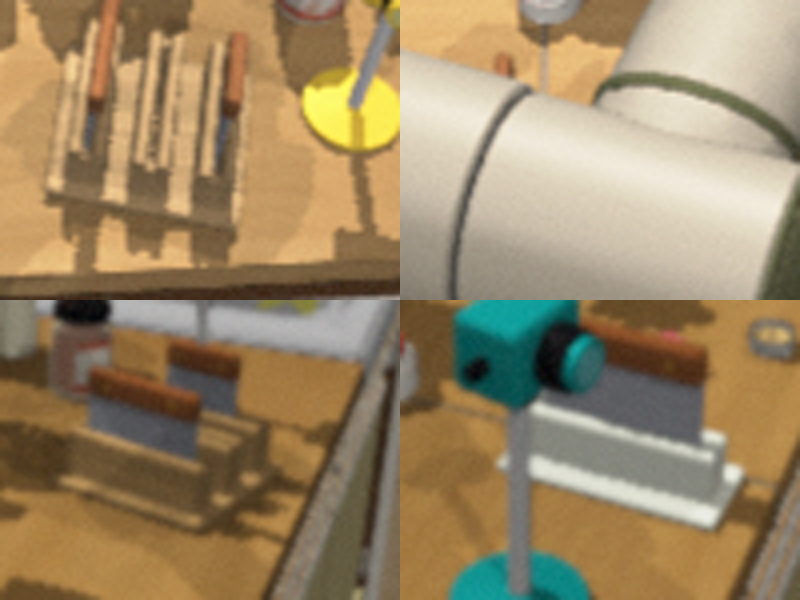

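```bash
cat > fit.py <<'E'
from h import *
from scipy.optimize import least_squares
from scipy.spatial.transform import Rotation as Ro
np.set_printoptions(precision=4,suppress=True)
def pose(p,X,z0=0):  # x,y,yaw,lean
    lean=p[3] if len(p)>3 else 0
    return Ro.from_euler("xz",[lean,p[2]]).apply(X)+[p[0],p[1],z0]
def fit(obs,p0,z0=0):
    f=lambda p:np.concatenate([[*(proj(c,pose(p,[X],z0))[0]-uv)] for c,X,uv in obs]+([[p[3]*15]] if len(p0)>3 else []))
    r=least_squares(f,p0,loss="soft_l1"); return r.x,r.fun.reshape(-1)
E
python3 - <<'E'
from fit import *
b=.085
rack=[("side",(b,b,0),(295.5,206.3)),("side",(-b,b,0),(328.75,217.5)),("side",(-b,-b,0),(351,206.7)),("top",(-b,b,0),(352,263)),("top",(-b,-b,0),(398.75,272))]
a,w=.0825,.035
drip=[("side",(a,w,0),(255,275.5)),("side",(-a,w,0),(308.75,291.75)),("side",(-a,-w,0),(315.75,279.5)),("top",(-a,w,0),(226.4,281.5)),("top",(-a,-w,0),(246.2,281.9)),("top",(a,-w,0),(248.3,241.9))]
pr,e=fit(rack,[.48,-.25,0]);print("rack",pr,np.degrees(pr[2]),e)
pd,e=fit(drip,[.45,.256,0]);print("drip",pd,np.degrees(pd[2]),e)
np.savez("p.npz",rack=pr,drip=pd)
# overlays
def sl(p,z0,L,h0,h1,t=.008,lean=0):
    return pose([p[0],p[1],p[2],lean],[(sx*L,sy*t,z) for z in(h0,h1) for sx,sy in((1,1),(-1,1),(-1,-1),(1,-1))],z0)
def off(p,dy): return [p[0]-np.sin(p[2])*dy,p[1]+np.cos(p[2])*dy,p[2]]
def draw(im,c,S,x0,y0,V,col):
    q=(proj(c,V)+.5-[x0,y0])*S
    for i,j in [(0,1),(1,2),(2,3),(3,0),(4,5),(5,6),(6,7),(7,4),(0,4),(1,5),(2,6),(3,7)]:
        if max(i,j)<len(q): cv2.line(im,tuple(int(v) for v in q[i]),tuple(int(v) for v in q[j]),col,1)
boxes=[(sl(pr,0,b,0,.0,b),(255,0,0)),(sl(off(pr,56),0,.06,0,0),(0,0,0))][:1]
boxes+=[(sl(pr,0,.065,.062,.062,.004),(0,255,0)),(sl(off(pr,-.056),.012,.04,.085,.113),(0,0,255)),(sl(off(pr,.056),.012,.06,.085,.113),(255,0,255)),(sl(pd,0,a,0,0,w),(255,0,0)),(sl(pd,0,.065,.048,.048,.004),(0,255,0)),(sl(pd,.008,.06,.085,.113),(0,0,255))]
panels=[]
for f,c,x0,y0 in [("top1","top",340,200),("top0","top",200,215),("side1","side",280,160),("side1","side",230,235)]:
    im=cv2.resize(cv2.imread(f"pics/{f}.png")[y0:y0+75,x0:x0+100],None,fx=4,fy=4,interpolation=cv2.INTER_CUBIC)
    for V,col in boxes: draw(im,c,4,x0,y0,V,col)
    panels.append(im)
cv2.imwrite("pics/o1.png",np.vstack([np.hstack(panels[:2]),np.hstack(panels[2:])]))
E
```

```text
rack [ 0.4805 -0.2546 -0.2973] -17.03119261228677 [-3.6345 -1.4049  0.091   0.4704 -0.1833 -4.2343 -1.0493  0.4521  0.7407
  1.4145]
drip [ 0.4529  0.2501 -0.0517] -2.959452185498446 [-1.0575  0.9238 -0.8321  0.3552  0.4476 -1.6882 -0.2565  0.584   0.3831
  0.139   0.6775  0.7878]
```

View pics/o1.png

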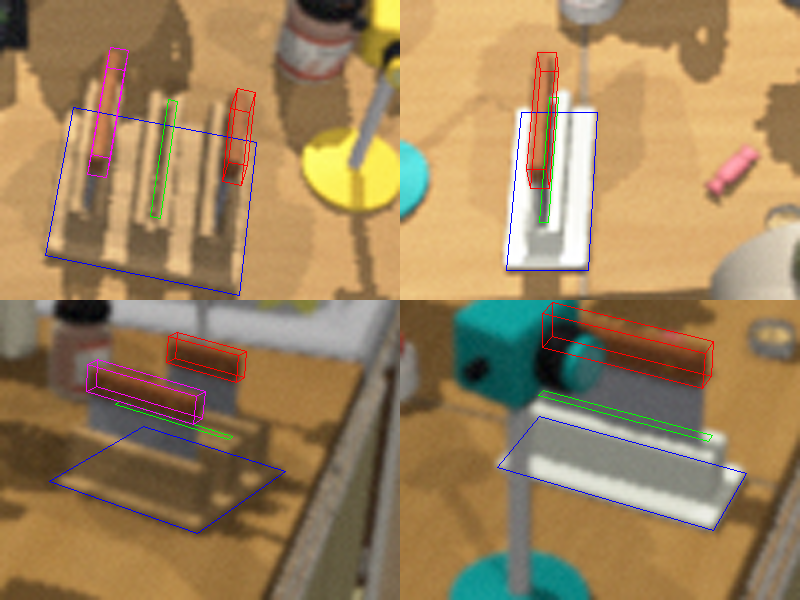

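Run:
```python
from fit import *
# turquoise foot centre and box
print(tri((254,314),(193,261)), onz("top",(194,261),0), onz("side",(254,315),0))
print("box",tri((259.5,244.5),(183,226)))   # box centre approx
# handle of checked: near end, top edge. side (400..)->; 
for x in (0,.004,.008):
    q=pose([.4529,.2501,-.0517],[(x-.06,0,.121),(x-.06,0,.093),(x+.06,0,.121)]); print(x,proj("side",q),proj("top",q))
```

```text
[ 0.476   0.4117 -0.0127] [0.4645 0.4056 0.    ] [0.4724 0.4256 0.    ]
box [0.4642 0.4094 0.2026]
0 [[306.7728 246.3987]
 [306.2547 255.1239]
 [266.3193 236.4312]] [[233.6895 256.873 ]
 [234.4415 261.6012]
 [236.1782 227.5186]]
0.004 [[305.371  246.0533]
 [304.8705 254.7709]
 [265.0256 236.1125]] [[233.7765 255.8463]
 [234.526  260.5812]
 [236.257  226.5892]]
0.008 [[303.973  245.7088]
 [303.4901 254.4189]
 [263.7354 235.7946]] [[233.8633 254.823 ]
 [234.6103 259.5645]
 [236.3355 225.6627]]
```

Candidates: checked scraper (top 233,248; in white stand), other wide (top 365,235), narrow (top 398,238; −y rack slot, visibly narrower). Cameras: grey real one (top 304,208), turquoise (191,258) and yellow (427,240) look-alikes. The overlay crop confirms the stand and the choice; the rack fit needs refining later.

carry_out(moves=[[[0.019, 0.0355, -0.026], [0, 0, -0.004], 45], [[0.019, 0.0355, -0.026], [0, 0, -0.004], 45], [[0.019, 0.0355, -0.026], [0, 0, -0.004], 45], [[0.019, 0.0355, -0.026], [0, 0, -0.004], 45], [[0.019, 0.0355, -0.026], [0, 0, -0.004], 45], [[0.019, 0.0355, -0.026], [0, 0, -0.004], 45], [[0.019, 0.0355, -0.026], [0, 0, -0.002], 45], [[0.0015, 0.0015, -0.0143], [0, 0, 0], 45], [[0, 0, 0], [0, 0, 0], 45], [[0, 0, 0], [0, 0, 0], 45]])

```text
time_s: 5.3
tcp_pos: [0.456, 0.25, 0.2005]
eef_rot: [180.0, -0.0, -2.9]
ft_force: [0.2, -0.1, 0.3]
grip_width: 0.045
grip_force: 0.0
```

Run:
```python
from h import *
out=[]
S=7
b=camera("side"); a=camera("top")
cv2.imwrite("pics/side2.png",b[:,:,::-1]);cv2.imwrite("pics/top2.png",a[:,:,::-1])
A=cv2.resize(a[205:280,347:404,::-1],None,fx=S,fy=S,interpolation=cv2.INTER_CUBIC)
B=cv2.resize(b[150:225,294:351,::-1],None,fx=S,fy=S,interpolation=cv2.INTER_CUBIC)
cv2.imwrite("pics/r2.png",np.hstack([A,B]))
```

```text
(no output)
```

View pics/r2.png

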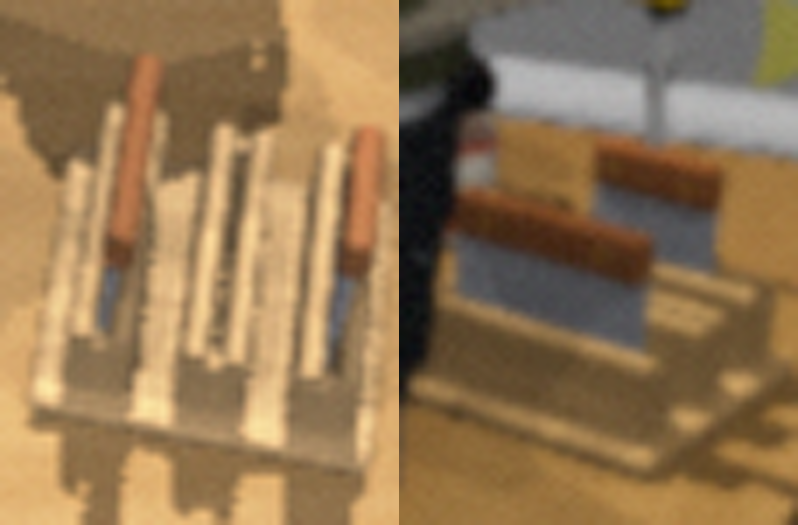

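Run:
```python
from fit import *
T=lambda x,y:(x/7+347-.43,y/7+205-.43); S=lambda x,y:((x-399)/7+294-.43,y/7+150-.43)
f,k=onz("top",T(221,348),.06),onz("top",T(246,132),.06); d=k-f
print("midline",f,k,(f+k)/2,np.linalg.norm(d),np.degrees(np.arctan2(d[1],d[0])))
b=.085
obs=[("side",(b,b,0),S(412,395)),("side",(-b,b,0),S(650,472)),("side",(-b,-b,.006),S(790,374)),("top",(-b,b,0),T(35,415)),("top",(-b,-b,0),T(360,470)),
 ("top",(-.072,.0,.06),T(221,350)),("top",(.072,.0,.06),T(246,132))]
p,e=fit(obs,[.48,-.25,-.2]);print(p,np.degrees(p[2]),e)
# scrapers: handle top edge ends (side) , top-face ends(top)
hs={"other":(.06,[("side",(-.06,.008,.113),S(652,235)),("side",(-.06,.008,.085),S(648,283)),("top",(-.06,0,.085),T(118,265)),("top",(.06,0,.113),T(148,58))],[.5,-.2,-.2,0]),
"narrow":(.04,[("side",(.04,.008,.113),S(598,138)),("side",(-.04,.008,.113),S(720,170)),("side",(-.04,.008,.085),S(718,212)),("top",(-.04,0,.085),T(354,275)),("top",(.04,0,.113),T(369,128))],[.5,-.3,-.2,0])}
for n,(L,o,p0) in hs.items():
    q,e=fit(o,p0,.012); dx=np.array(q[:2])-p[:2]; R=np.array([[np.cos(p[2]),np.sin(p[2])],[-np.sin(p[2]),np.cos(p[2])]])
    print(n,q,"in rack",R@dx,np.degrees(q[2:]),"handle",pose(q,[(0,0,.099)],.012),np.abs(e).max())
```

```text
midline [ 0.4179 -0.2348  0.06  ] [ 0.5499 -0.2719  0.06  ] [ 0.4839 -0.2533  0.06  ] 0.13712681198157223 -15.679691308448769
[ 0.4828 -0.2526 -0.2617] -14.994697111104294 [-4.0866 -0.5097 -0.199   1.0392  0.5551 -2.2259 -0.5483 -0.0536  1.7157
  0.6078 -0.0115  0.8464 -0.3133 -0.5296]
other [ 0.4954 -0.1967 -0.2405  0.0172] in rack [-0.0023  0.0573] [-13.7789   0.9857] handle [[ 0.495  -0.1983  0.111 ]] 1.7542147019067613
narrow [ 0.4631 -0.3047 -0.2424 -0.0005] in rack [-0.0055 -0.0554] [-13.8886  -0.0305] handle [[ 0.4631 -0.3046  0.111 ]] 1.8863639872975853
```

carry_out(moves=[[[0, 0, -0.03], [0, 0, 0], 45], [[0, 0, -0.03], [0, 0, 0], 45], [[0, 0, -0.02], [0, 0, 0], 45], [[0, 0, -0.008], [0, 0, 0], 45], [[0, 0, 0], [0, 0, 0], 30], [[0, 0, 0], [0, 0, 0], 20], [[0, 0, 0], [0, 0, 0], 0], [[0, 0, 0], [0, 0, 0], 0], [[0, 0, 0], [0, 0, 0], 0], [[0, 0, 0], [0, 0, 0], 0]])

```text
time_s: 6.4
tcp_pos: [0.4567, 0.2505, 0.1136]
eef_rot: [-179.9, -0.2, -2.9]
ft_force: [-1.1, 0.3, 7.2]
grip_width: 0.0153
grip_force: 59.6
```

carry_out(moves=[[[0, 0, 0.015], [0, 0, 0], 0], [[0, 0, 0.035], [0, 0, 0], 0], [[0, 0, 0.045], [0, 0, 0], 0], [[0, -0.005, 0.045], [0, 0, 0], 0], [[0.002, -0.025, 0], [0, 0, -0.0103], 0], [[0.002, -0.045, 0], [0, 0, -0.0103], 0], [[0.002, -0.045, 0], [0, 0, -0.0103], 0], [[0.002, -0.045, 0], [0, 0, -0.0103], 0], [[0.002, -0.045, 0], [0, 0, -0.0103], 0], [[0.003, -0.045, 0], [0, 0, -0.0103], 0], [[0.003, -0.045, 0], [0, 0, -0.0103], 0], [[0.003, -0.045, 0], [0, 0, -0.0103], 0], [[0.003, -0.045, 0], [0, 0, -0.0103], 0], [[0.003, -0.045, 0], [0, 0, -0.0103], 0], [[0.003, -0.043, 0], [0, 0, 0], 0], [[0, -0.025, 0], [0, 0, 0], 0], [[0, 0, 0], [0, 0, 0], 0], [[0, 0, 0], [0, 0, 0], 0]])

```text
time_s: 8.2
tcp_pos: [0.4836, -0.2526, 0.2519]
eef_rot: [-180.0, 0.0, -14.8]
ft_force: [0.8, 0.5, -2.2]
grip_width: 0.0151
grip_force: 59.0
```

Run:
```python
from fit import *
o=observe(); print(o["tcp_pos"],o["eef_rot"],o["ft_force"],o["moment"],o["time_s"])
S=6
b=camera("side"); a=camera("top")
cv2.imwrite("pics/side3.png",b[:,:,::-1]);cv2.imwrite("pics/top3.png",a[:,:,::-1])
x,y,z=o["tcp_pos"]; yaw=np.radians(o["eef_rot"][2])
pan=[]
for c,im,x0,y0 in [("top",a,345,180),("side",b,290,125)]:
    A=cv2.resize(im[y0:y0+100,x0:x0+66,::-1],None,fx=S,fy=S,interpolation=cv2.INTER_CUBIC)
    V=pose([x,y,yaw],[(-.06,0,0),(.06,0,0),(.06,0,.085),(-.06,0,.085)],z-.006-.099)
    q=(proj(c,V)+.5-[x0,y0])*S
    cv2.polylines(A,[q.astype(int)],True,(0,0,255),1); pan.append(A)
cv2.imwrite("pics/r3.png",np.hstack(pan))
```

```text
[ 0.4836 -0.2526  0.2519] [-179.9657    0.0385  -14.7834] [ 0.7911  0.4516 -2.17  ] [ 0.0728 -0.0183  0.0096] 8.2
```

View pics/r3.png

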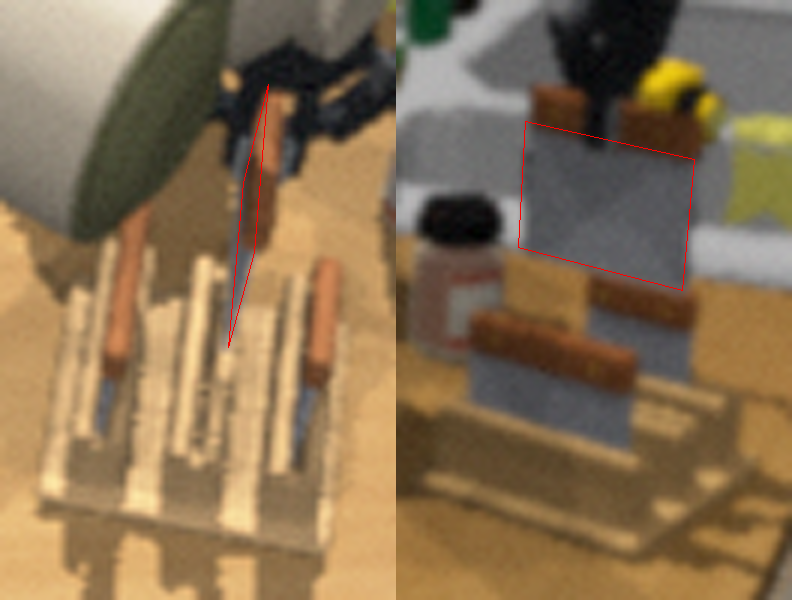

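carry_out(moves=[[[0, 0, -0.03], [0, 0, 0], 0], [[0, 0, -0.03], [0, 0, 0], 0], [[0, 0, -0.015], [0, 0, 0], 0], [[0, 0, -0.005], [0, 0, 0], 0], [[0, 0, -0.005], [0, 0, 0], 0], [[0, 0, -0.004], [0, 0, 0], 0], [[0, 0, 0], [0, 0, 0], 0]])

```text
time_s: 9.0
tcp_pos: [0.4841, -0.2526, 0.1633]
eef_rot: [180.0, -0.0, -14.7]
ft_force: [0.5, -0.3, -1.3]
grip_width: 0.015
grip_force: 59.0
```

carry_out(moves=[[[0, 0, -0.004], [0, 0, 0], 0], [[0, 0, -0.004], [0, 0, 0], 0], [[0, 0, -0.004], [0, 0, 0], 0], [[0, 0, -0.003], [0, 0, 0], 0], [[0, 0, 0], [0, 0, 0], 0]])

```text
time_s: 9.5
tcp_pos: [0.4838, -0.2527, 0.1475]
eef_rot: [-180.0, 0.0, -14.7]
ft_force: [-0.1, -0.1, -2.3]
grip_width: 0.0152
grip_force: 59.0
```

carry_out(moves=[[[0, 0, -0.005], [0, 0, 0], 0], [[0, 0, -0.005], [0, 0, 0], 0], [[0, 0, -0.005], [0, 0, 0], 0], [[0, 0, -0.005], [0, 0, 0], 0], [[0, 0, -0.005], [0, 0, 0], 0], [[0, 0, 0], [0, 0, 0], 0]])

```text
time_s: 10.1
tcp_pos: [0.4837, -0.2525, 0.1222]
eef_rot: [-180.0, 0.1, -14.7]
ft_force: [0.3, -0.2, -2.9]
grip_width: 0.015
grip_force: 59.0
```

carry_out(moves=[[[0, 0, -0.002], [0, 0, 0], 0], [[0, 0, -0.002], [0, 0, 0], 0], [[0, 0, 0], [0, 0, 0], 0]])

```text
time_s: 10.4
tcp_pos: [0.4839, -0.2527, 0.1189]
eef_rot: [-180.0, 0.0, -14.7]
ft_force: [0.3, -1.0, -3.3]
grip_width: 0.015
grip_force: 59.0
```

carry_out(moves=[[[0, 0, -0.0015], [0, 0, 0], 0], [[0, 0, 0], [0, 0, 0], 0], [[0, 0, 0], [0, 0, 0], 30], [[0, 0, 0], [0, 0, 0], 30], [[0, 0, 0], [0, 0, 0], 30], [[0, 0, 0], [0, 0, 0], 30], [[0, 0, 0], [0, 0, 0], 30], [[0, 0, 0], [0, 0, 0], 30]])

```text
time_s: 11.2
tcp_pos: [0.4839, -0.2528, 0.1175]
eef_rot: [180.0, -0.0, -14.7]
ft_force: [0.5, -0.4, 0.0]
grip_width: 0.0297
grip_force: 0.0
```

carry_out(moves=[[[0, 0, 0.01], [0, 0, 0], 30], [[0, 0, 0.025], [0, 0, 0], 30], [[0, 0, 0.035], [0, 0, 0], 30], [[0, 0, 0.035], [0, 0, 0], 30], [[0, 0, 0.025], [0, 0, 0], 30], [[0, 0, 0], [0, 0, 0], 30], [[0, 0, 0], [0, 0, 0], 30]])

```text
time_s: 11.9
tcp_pos: [0.4838, -0.2527, 0.2479]
eef_rot: [180.0, -0.0, -14.7]
ft_force: [-0.6, -0.2, -0.1]
grip_width: 0.0301
grip_force: 0.0
```

Run:
```python
from fit import *
S=6
b=camera("side"); a=camera("top")
cv2.imwrite("pics/side4.png",b[:,:,::-1]);cv2.imwrite("pics/top4.png",a[:,:,::-1])
pan=[]
for c,im,x0,y0 in [("top",a,345,190),("side",b,290,140)]:
    A=cv2.resize(im[y0:y0+90,x0:x0+66,::-1],None,fx=S,fy=S,interpolation=cv2.INTER_CUBIC)
    for (x,y,yaw),L,col in [((.4828,-.2526,-.26),.06,(0,0,255)),((.4631,-.3047,-.25),.04,(255,0,0))]:
        V=pose([x,y,yaw],[(-L,0,.085),(L,0,.085),(L,0,.113),(-L,0,.113)],.012)
        cv2.polylines(A,[((proj(c,V)+.5-[x0,y0])*S).astype(int)],True,col,1)
    pan.append(A)
cv2.imwrite("pics/r4.png",np.hstack(pan))
```

```text
(no output)
```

View pics/r4.png

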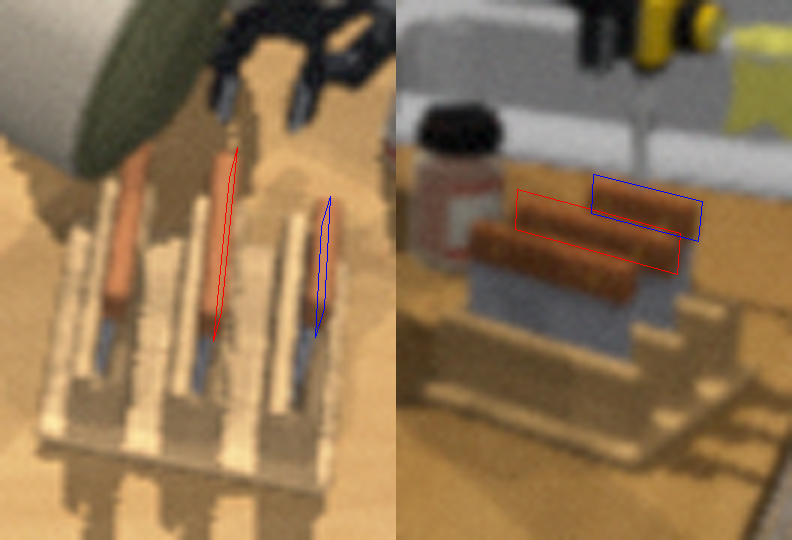

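carry_out(moves=[[[-0.01, -0.025, 0], [0, 0, 0.002], 38], [[-0.011, -0.0283, -0.01], [0, 0, 0.002], 38], [[0, 0, -0.03], [0, 0, 0], 38], [[0, 0, -0.03], [0, 0, 0], 38], [[0, 0, -0.03], [0, 0, 0], 38], [[0, 0, -0.02], [0, 0, 0], 38], [[0, 0, -0.01], [0, 0, 0], 38], [[0, 0, 0], [0, 0, 0], 38], [[0, 0, 0], [0, 0, 0], 25], [[0, 0, 0], [0, 0, 0], 10], [[0, 0, 0], [0, 0, 0], 0], [[0, 0, 0], [0, 0, 0], 0], [[0, 0, 0], [0, 0, 0], 0]])

```text
time_s: 13.3
tcp_pos: [0.4634, -0.3063, 0.1186]
eef_rot: [179.9, -0.1, -14.3]
ft_force: [1.3, 1.6, 7.0]
grip_width: 0.0153
grip_force: 59.3
```

carry_out(moves=[[[0, 0, 0.01], [0, 0, 0], 0], [[0, 0, 0.025], [0, 0, 0], 0], [[0, 0, 0.035], [0, 0, 0], 0], [[0, 0, 0.035], [0, 0, 0], 0], [[0, 0, 0.03], [0, 0, 0], 0], [[0, 0, 0.01], [0, 0, 0], 0], [[0, 0, 0], [0, 0, 0], 0], [[0, 0, 0], [0, 0, 0], 0]])

```text
time_s: 14.1
tcp_pos: [0.4625, -0.3057, 0.261]
eef_rot: [-179.9, 0.1, -14.3]
ft_force: [0.3, 0.5, -3.3]
grip_width: 0.0155
grip_force: 58.5
```

carry_out(moves=[[[0, 0.012, 0], [0, 0, 0.04], 0], [[0, 0.022, 0], [0, 0, 0.065], 0], [[0, 0.022, 0], [0, 0, 0.065], 0], [[0, 0.022, 0], [0, 0, 0.065], 0], [[0.003, 0.022, 0], [0, 0, 0.065], 0], [[0.003, 0.022, 0], [0, 0, 0.065], 0], [[0.003, 0.022, 0], [0, 0, 0.065], 0], [[0.003, 0.022, 0], [0, 0, 0.065], 0], [[0.003, 0.022, 0], [0, 0, 0.065], 0], [[0.003, 0.022, 0], [0, 0, 0.065], 0], [[0.003, 0.022, 0], [0, 0, 0.065], 0], [[0.003, 0.022, 0], [0, 0, 0.065], 0], [[0.003, 0.022, 0], [0, 0, 0.065], 0], [[0.003, 0.016, 0], [0, 0, 0.065], 0], [[0.002, 0.006, 0], [0, 0, 0.03], 0], [[0, 0, 0], [0, 0, 0], 0], [[0, 0, 0], [0, 0, 0], 0], [[0, 0, 0], [0, 0, 0], 0]])

```text
time_s: 15.9
tcp_pos: [0.4948, -0.0085, 0.2619]
eef_rot: [-179.9, -0.0, 90.5]
ft_force: [-0.5, 1.1, -1.9]
grip_width: 0.015
grip_force: 58.5
```

Run:
```python
from fit import *
o=observe(); print(o["tcp_pos"],o["eef_rot"],o["grip_force"],o["time_s"])
b=camera("side"); a=camera("top")
for c in("side","top"):
    for q in("camera_lens","scraper_narrow_blade","camera","scraper_narrow"): print(c,q,[(np.round(d["uv"],1),round(d["conf"],2)) for d in spot_point(c,q)][:3])
x,y,z=o["tcp_pos"]; yaw=np.radians(o["eef_rot"][2]); pan=[]
a0=cv2.imread("pics/top0.png")[:,:,::-1]
for c,im,x0,y0,S in [("side",b,220,120,6),("top",a0,280,150,6)]:
    A=cv2.resize(im[y0:y0+95,x0:x0+(84 if c=="side" else 48),::-1],None,fx=S,fy=S,interpolation=cv2.INTER_CUBIC)
    V=pose([x,y,yaw],[(-.04,0,0),(.04,0,0),(.04,0,.085),(-.04,0,.085)],z-.1066)
    if c=="side": cv2.polylines(A,[((proj(c,V)+.5-[x0,y0])*S).astype(int)],True,(0,0,255),1)
    th=np.arange(0,6.3,.2); C=pose([.688,-.003,0],np.c_[.045*np.cos(th),.045*np.sin(th),0*th])
    cv2.polylines(A,[((proj(c,C)+.5-[x0,y0])*S).astype(int)],True,(0,255,0),1)
    L=pose([.688,-.003,0],np.array([(-.05,0,.2),(0.01,0,.2)])); cv2.polylines(A,[((proj(c,L)+.5-[x0,y0])*S).astype(int)],True,(0,255,0),1)
    pan.append(A)
cv2.imwrite("pics/r5.png",np.hstack(pan))
```

```text
[ 0.4948 -0.0085  0.2619] [-179.9265   -0.0121   90.4622] 58.46686542034149 15.9
side camera_lens [(array([259.3, 174.3]), 0.94), (array([274.7, 253.6]), 0.85), (array([343.6, 144.4]), 0.53)]
side scraper_narrow_blade [(array([300.9, 181.7]), 0.79), (array([258.9, 207.8]), 0.3)]
side camera [(array([259.2, 313.6]), 0.95), (array([325.4, 184.9]), 0.8), (array([246.1, 223.9]), 0.75)]
side scraper_narrow [(array([300.8, 191.8]), 0.61)]
top camera_lens [(array([438.5, 220.7]), 0.8), (array([176. , 240.7]), 0.71)]
top scraper_narrow_blade [(array([336.4, 206.9]), 0.38)]
top camera [(array([191.4, 259.6]), 0.88), (array([377.3, 251. ]), 0.64), (array([425.1, 240.7]), 0.63)]
top scraper_narrow []
```

View pics/r5.png

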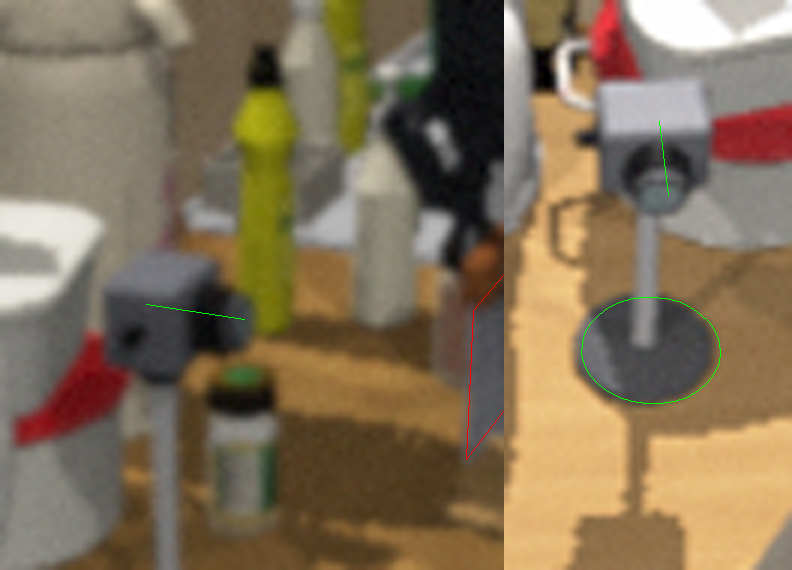

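Run:
```python
from fit import *
T=lambda x,y:((x-504)/6+280-.43,y/6+150-.43); Sd=lambda x,y:(x/6+220-.43,y/6+120-.43)
L=tri(Sd(243,321),T(656,192)); F=onz("top",T(648,350),0); print("lens",L,"foot",F, onz("top",T(656,192),.2))
P1=onz("top",T(646.5,250),.13);print(P1,onz("top",T(644,340),.006))
# box top face corners at z=.226: back-left, back-right, front-right, front-left
for n,uv in dict(bl=(601,84),br=(712,82),fr=(699,130),fl=(600,122)).items(): print(n,onz("top",T(*uv),.226))
# side view top-face: 
for n,uv in dict(left=(106,285),near=(157,297),right=(217,262),far=(163,250)).items(): print("s",n,onz("side",Sd(*uv),.226))
```

```text
lens [0.6368 0.0039 0.2028] foot [ 0.6876 -0.0012  0.    ] [0.6407 0.0035 0.2   ]
[0.6583 0.0057 0.13  ] [0.6911 0.0013 0.006 ]
bl [0.7047 0.0316 0.226 ]
br [ 0.7029 -0.0336  0.226 ]
fr [ 0.6641 -0.0225  0.226 ]
fl [0.6736 0.0343 0.226 ]
s left [0.701  0.0404 0.226 ]
s near [0.6679 0.0457 0.226 ]
s right [ 0.66   -0.0162  0.226 ]
s far [ 0.6958 -0.0218  0.226 ]
```

carry_out(moves=[[[-0.001, 0.008, 0.001], [0, 0, -0.017], 0], [[-0.001, 0.012, 0.001], [0, 0, -0.035], 0], [[-0.001, 0.008, 0], [0, 0, -0.018], 0], [[-0.001, 0.004, 0], [0, 0, 0], 0], [[0, 0, 0], [0, 0, 0], 0], [[0, 0, 0], [0, 0, 0], 0], [[0, 0, 0], [0, 0, 0], 0]])

```text
time_s: 17.1
tcp_pos: [0.491, 0.0236, 0.2645]
eef_rot: [-180.0, 0.0, 82.6]
ft_force: [-0.0, 0.1, -1.0]
grip_width: 0.0151
grip_force: 58.3
```

Run:
```python
from fit import *
o=observe(); print(o["tcp_pos"],o["eef_rot"],o["grip_force"],o["time_s"])
b=camera("side"); a=camera("top")
x,y,z=o["tcp_pos"]; yaw=np.radians(o["eef_rot"][2]); pan=[]
print([(d["uv"],d["conf"]) for d in spot_point("side","scraper_narrow_blade")],proj("side",[x,y,z-.064]))
for c,im,x0,y0,S in [("side",b,265,130,6),("top",a,270,155,6)]:
    A=cv2.resize(im[y0:y0+90,x0:x0+66,::-1],None,fx=S,fy=S,interpolation=cv2.INTER_CUBIC)
    V=pose([x,y,yaw],[(-.04,0,0),(.04,0,0),(.04,0,.085),(-.04,0,.085)],z-.1066)
    cv2.polylines(A,[((proj(c,V)+.5-[x0,y0])*S).astype(int)],True,(0,0,255),1)
    pan.append(A)
cv2.imwrite("pics/r6.png",np.hstack(pan))
```

```text
[0.491  0.0236 0.2645] [-179.9999    0.004    82.556 ] 58.29782009124756 17.1
[([297.5, 185.8], 0.76)] [[299.6766 182.3303]]
```

View pics/r6.png

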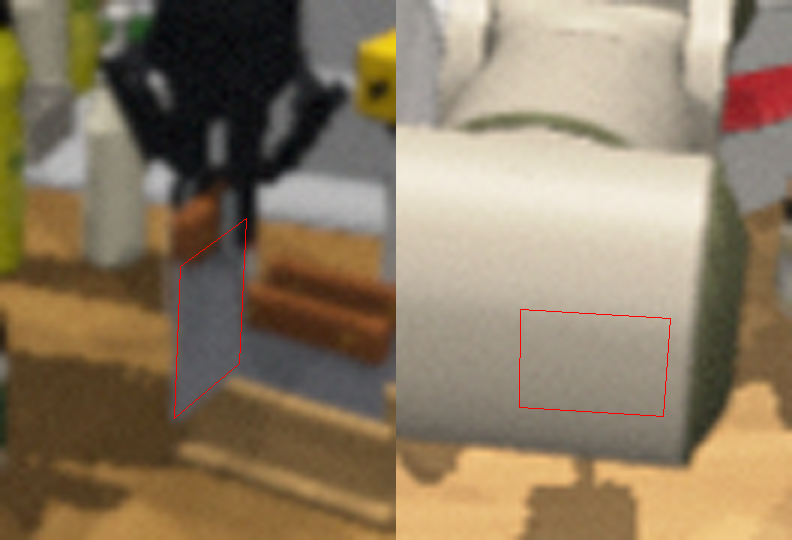

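The blade hangs upright, with its side-view outline within about 1 px of the model (columns 294–306, rows 170–200). Handing in.

```bash
python3 -c "
from rig import *
print(sign_off())"
```

```text
the job is handed in; nothing more can be done
None
```

I handed the job in at about 17 s; no verdict came back. The checked scraper stands released in the rack's middle slot, and the gripper holds the narrow one upright about 15 cm in front of the grey camera's lens. I estimated the camera's angle (about −7.5°) from image edges.

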